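Build up the steamer on the hob

TASK

Build up the steamer on the pot that stands on the hob, piece by piece from the bottom: first put the wire rack inside the pot, then the deep tier (the one with side handles) onto the pot, then the shallow tier onto that, and last the lid on top, each fully home and level. Leave the pot standing where it is and do not shift or knock over the egg pan, the salt pot or the spice jar.

Things in the scene. Friction and masses are not known exactly. Their poses are not given: they have to be found in the camera images.
- pot: Steel pot, mouth up, on one of the two burners of the white hob (either one). 120 mm outer, 114 mm inner diameter, 75 mm tall, floor 5 mm thick, two side loop handles reaching 88 mm from its axis, 1.1 kg, loose. The hob holds only it and the low dark egg pan. Origin: underside centre, z up.
- rack: Small wire rack: steel grid disc 96 mm across on three 14 mm legs, no wall, 0.12 kg. Grip: black upright knob, 22 mm across, on its axis, 32 to 52 mm above the origin. In the pot it stands on the floor, 5 mm above the pot's origin; lower the fingers into the pot only 45 to 55 mm open. Origin: underside centre, z up.
- deep_tier: The deep tier, with two side loop handles, 0.3 kg: open perforated tier, 120 mm across (inside 114), 75 mm tall, floor 15 mm up. Its 10 mm foot, 100 to 108 mm across, drops into the mouth below till the shoulder rests on the rim: origin 65 mm above the pot's. Grip: black knob, 22 mm across, on its axis, 41 to 61 mm up, inside: lower fingers only 45 to 55 mm open. Origin: underside centre, z up.
- shallow_tier: The shallow tier, no side handles, 0.24 kg: open perforated tier, 120 mm across (inside 114), 60 mm tall, floor 15 mm up. Its 10 mm foot, 100 to 108 mm across, drops into the mouth below till the shoulder rests on the rim: origin 65 mm above the deep tier's. Grip: black knob, 22 mm across, on its axis, 27 to 47 mm up, inside: lower fingers only 45 to 55 mm open. Origin: underside centre, z up.
- lid: Slightly domed solid steel lid, 120 mm across, 0.22 kg, with an 8 mm deep plug below (100 to 108 mm across) that drops into a tier's mouth till the lid's edge rests on the rim: origin then 52 mm above the shallow tier's. Dome 22 mm high. Grip: black knob, 22 mm across, on its axis, 34 to 54 mm above the origin. Origin: underside centre, z up.
- egg_pan: Bystander: a low dark iron pan with two ears, 140 mm across and 32 mm tall, on the other burner. To be left alone. Origin: underside centre, z up.
- salt: Bystander: white ceramic salt pot with a wooden cap, 40 mm across, 68 mm tall, on the worktop. To be left alone. Origin: underside centre, z up.
- spice: Bystander: amber glass spice jar with a steel cap, 40 mm across, 68 mm tall, on the worktop. To be left alone. Origin: underside centre, z up.

How it is judged:
On the way, in this order (a step that is already met when the one before it is completed fails the run):
1. the rack lies flat inside the pot (z of rack in the frame of pot between 0 and 0.011 m and horizontal distance between rack and pot below 0.014 m and angle between rack's own z axis and vertical below 0.12 rad), for 0.2 s.
2. the deep tier is seated in the pot's mouth, over the rack (all of step 1 and z of deep_tier in the frame of pot between 0.06 and 0.07 m and horizontal distance between deep_tier and pot below 0.008 m and angle between deep_tier's own z axis and vertical below 0.07 rad), for 0.2 s.
3. the shallow tier is seated on the deep tier (all of step 2 and z of shallow_tier in the frame of deep_tier between 0.06 and 0.07 m and horizontal distance between shallow_tier and deep_tier below 0.008 m and angle between shallow_tier's own z axis and vertical below 0.07 rad), for 0.2 s.
4. the lid is seated on the shallow tier (all of step 3 and z of lid in the frame of shallow_tier between 0.047 and 0.057 m and horizontal distance between lid and shallow_tier below 0.008 m and angle between lid's own z axis and vertical below 0.07 rad), for 0.2 s.
At the end, for the whole second after the job is handed in: Rack flat in the pot, within 14 mm of its axis; deep tier on pot, shallow tier on deep tier, lid on shallow tier, each within 5 mm of its seated height, 8 mm of the axis and 4 degrees of level; pot upright, within 30 mm of where it began; all at rest (all of step 4 and distance of pot from where it was at the start of the episode below 0.03 m and angle between pot's own z axis and vertical below 0.07 rad and linear speed of each of rack, deep_tier, shallow_tier, lid, pot below 0.03 m/s); the robot touches nothing.
It fails at once if the iron egg pan is shifted more than 40 mm or tipped over (distance of egg_pan from where it was at the start of the episode above 0.04 m or angle between egg_pan's own z axis and vertical above 0.5 rad).
It fails at once if the salt pot is shifted more than 40 mm or tipped over (distance of salt from where it was at the start of the episode above 0.04 m or angle between salt's own z axis and vertical above 0.5 rad).
It fails at once if the spice jar is shifted more than 40 mm or tipped over (distance of spice from where it was at the start of the episode above 0.04 m or angle between spice's own z axis and vertical above 0.5 rad).
It also fails if it takes over 115 s, if anything falls off the work surface, if the arm or the gripper's body presses on something with over 40 N, if the wrist force passes 120 N, or if a joint passes its speed limit or range.

ROBOT

A 6-joint arm with a two-finger parallel gripper is mounted at the origin on the work surface. World frame = base frame: x ahead of the robot, y to its left, z up, the work surface at z = 0. Lengths are in m, angles in rad, forces in N, time in s.
With the tool pointing down it reaches from about 0.275 to 0.975 m from the base axis. Payload 8.4 kg.
Tool frame: the origin (TCP) lies on the centre line of the jaws, within the pads' length; the fingertips stand ctrl.tip_reach ahead of it and the grasp point (between the pads) lies 5 mm behind it (ctrl.tip_reach is the distance from the TCP to the fingertips, in m); z points along the fingers, y is the line along which they close (so a half turn about z gives the same grasp; the last joint's range is limited). The gripper opens to 92 mm and grips with 3 to 60 N. Pads are 20 mm wide; open, the fingers measure 128 mm over their backs; the gripper's body (75 mm by 189 mm) begins 69 mm behind the grasp point.
Start: joints at [-1.158, 0.353, 1.633, -0, 1.155, -0.002], TCP at [0.252, -0.572, 0.203] pointing down, gripper open.
Joint ranges: [-2.63, 2.63], [-0.92, 2.1], [0.06, 2.66], [-1.3, 4.44], [0, 2.69], [-3.02, 3.02]. Speed limits (rad/s): [2.22, 2.22, 2.79, 3.14, 3.14, 3.14].

INTERFACE

Orientations are given as a unit quaternion [x, y, z, w].
In Python, from bench import ctrl gives the robot as it stands.
- The arm moves only by the tool arm_command, never from a script. Its argument "steps" is a list of rows, each a list of 3 entries, a list of its own where there are three numbers: the opening, from -1 (shut) to 1 (fully open), then the shift along the tool's x, y, z in m, then the turn, a rotation vector about the tool's x, y, z in rad. A call has 1 to 12 rows; each row shifts and turns the commanded pose from where the row before left it, along the tool's axes as they then stand; what a row does not reach is not made up. A row lasts 1/10 s, in which the tool goes at most 50 mm and 8.59 degrees, less where a joint would pass 70% of its speed; a pose out of reach is approached as far as the arm can. A call is refused whole if a number of a shift passes 0.05 or a number of a turn 0.15, either way. A call with a gripper value outside its range is refused whole. The fingers move at their own pace and stop on an object; the grip force is fixed at half the most. Time passes only in rows, so rows that do not move let the fingers close. It gives the time, the measured TCP pose, the force, the opening and the grip force at its end, in the units of the state.
- ctrl.observe(): the state, without advancing time (a new reading comes with each control period).
- ctrl.capture(name): name is "side" or "top"; returns the picture (420x560x3 uint8, blue, green, red); there is no depth.
- ctrl.camera_info(name): a dict with "fx", "fy", "cx", "cy" (pixels), "extrinsics" (4x4, takes a point from camera to world coordinates). Camera axes: x right, y up, looking along -z (the intrinsics and any distortion apply to the point x, -y, -z); pixel columns grow to the right and rows downward; lengths in m; the calibration is good to about 2 mm. A picture is of the moment at which its call begins. camera_info takes no time and is no camera call.
- ctrl.sign_off(): hands the job in; it is judged then, once.
The state is a dict: "time": time; "joint_pos": joint angles; "qvel": joint speeds; "joint_efforts": joint torques, N m; "tcp_pos": TCP position; "tool_rot": TCP orientation; "force": force on the tool from outside, world axes, zero at the start; "ft_torque": the same for the moment, N m; "grip_width": finger opening in m; "grip_force": force on a finger pad.
Only numpy, scipy, OpenCV 4.12 (cv2) and the standard library are available. Lean on these libraries where they do the work, as an engineer would, in place of code of your own. Each camera call takes 0.05 s, during which the arm holds its last target. There are 200 camera calls.

## Working session

There is one attempt and no reset: what is moved stays moved. The work goes in short steps, Python scripts to look and compute and a tool call to move; the robot and the scene stay as the last step left them, time stands still between calls to the robot, and variables do not carry over. Pictures are saved under pics/ and viewed, at most 14 in all, crops included, and the job is handed in when it is done.

Besides the shell and the picture viewer there is one more tool, called after "Request:" in YAML: its name, and indented under it one key for each argument. arm_command: Moves the arm, as the interface text tells. Its arguments: {"type":"object","properties":{"steps":{"type":"array","items":{"type":"array"}}},"required":["steps"]}

```bash
ls; mkdir -p pics; python3 - <<'E'
from bench import ctrl
import cv2
for n in("top","side"):
    cv2.imwrite(f"pics/{n}0.png",ctrl.capture(n)); i=ctrl.camera_info(n); print(i)
print(ctrl.tip_reach); print(ctrl.observe())
E
```

```text
pics
{'fx': 507.9256552514473, 'fy': 507.9256552514473, 'cx': 278.10082137197503, 'cy': 205.86389016312594, 'extrinsics': array([[ 0.01448913,  0.99817871, -0.05856047,  0.49662562],
       [-0.99986874,  0.01488852,  0.00638948,  0.01006196],
       [ 0.00724972,  0.0584602 ,  0.99826342,  1.4045331 ],
       [ 0.        ,  0.        ,  0.        ,  1.        ]])}
{'fx': 464.7292825618449, 'fy': 464.7292825618449, 'cx': 281.9309986780025, 'cy': 212.71818759450534, 'extrinsics': array([[-0.80464067,  0.45949005, -0.37606155, -0.03306396],
       [-0.59369571, -0.61314229,  0.52113524,  0.82110614],
       [ 0.00887722,  0.64259274,  0.76615649,  1.25314647],
       [ 0.        ,  0.        ,  0.        ,  1.        ]])}
0.014
{'time': 0.1, 'joint_pos': array([-1.15842126e+00,  3.53571579e-01,  1.63402146e+00,  7.58166890e-05,
        1.15520195e+00, -2.38348466e-03]), 'qvel': array([ 0.0016379 ,  0.00032185, -0.00117207,  0.00101106,  0.00109737,
        0.00131904]), 'joint_efforts': array([ 7.93228173e-05, -5.94903409e+01, -3.34930372e+01,  6.99798530e-02,
        1.84743502e-02, -2.94837469e-05]), 'tcp_pos': array([ 0.25171296, -0.57159257,  0.20285973]), 'tool_rot': array([ 9.78576849e-01,  2.05881004e-01, -8.84291920e-05, -5.95638059e-04]), 'force': array([ 1.22012265, -0.50173226, -0.81825822]), 'ft_torque': array([-0.00918992,  0.04785929,  0.0236514 ]), 'grip_force': 0.0, 'grip_width': 0.09195054076619531}
```

View pics/top0.png

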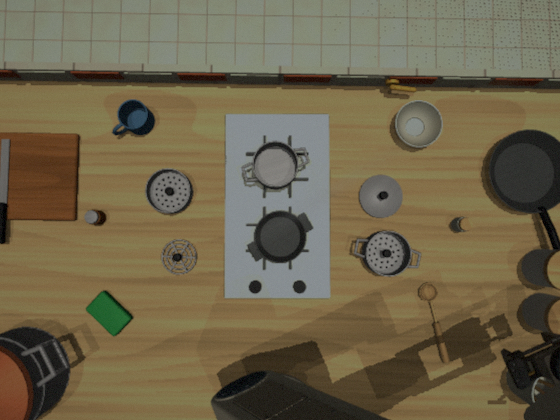

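View pics/side0.png

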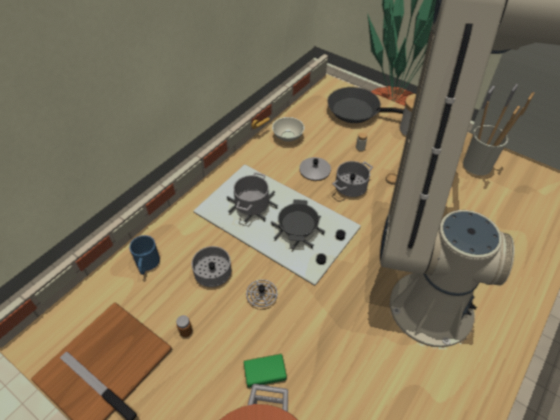

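The top view shows the pot at (275,165) on the far burner and the egg pan at (280,237). The rack is at (179,257), the shallow tier at (170,191), the lid at (381,196) and the deep tier at (386,253), with the jars at (96,217) and (458,225). I'll zoom in next for precise centres.

```bash
cat > h.py <<'E'
import numpy as np,cv2
from bench import ctrl
def ray(n,u,v):
    i=ctrl.camera_info(n);E=i["extrinsics"]
    d=E[:3,:3]@np.array([(u-i["cx"])/i["fx"],-(v-i["cy"])/i["fy"],-1]);return E[:3,3],d
def atz(n,u,v,z):
    o,d=ray(n,u,v);return o+d*(z-o[2])/d[2]
def proj(n,p):
    i=ctrl.camera_info(n);E=i["extrinsics"];q=E[:3,:3].T@(np.array(p)-E[:3,3])
    return np.array([i["cx"]+i["fx"]*q[0]/-q[2],i["cy"]+i["fy"]*q[1]/q[2]])
def tri(a,b):
    (o1,d1),(o2,d2)=ray("top",*a),ray("side",*b)
    s=np.linalg.lstsq(np.c_[d1,-d2],o2-o1,rcond=None)[0];p,q=o1+d1*s[0],o2+d2*s[1]
    return (p+q)/2,np.linalg.norm(p-q)
def mosaic(img,cs,out,r=30,k=4):
    t=[]
    for u,v in cs:
        c=cv2.resize(img[v-r:v+r,u-r:u+r],None,fx=k,fy=k,interpolation=cv2.INTER_CUBIC)
        for j in range(0,2*r,10):
            cv2.line(c,(j*k,0),(j*k,5),(0,255,255),1);cv2.line(c,(0,j*k),(5,j*k),(0,255,255),1)
        t.append(c)
    while len(t)%3:t.append(t[0]*0)
    cv2.imwrite(out,np.vstack([np.hstack(t[i:i+3]) for i in range(0,len(t),3)]))
E
python3 - <<'E'
from h import *
T=cv2.imread("pics/top0.png");S=cv2.imread("pics/side0.png")
mosaic(T,[(179,257),(386,253),(170,191),(381,196),(275,165),(280,237)],"pics/mt.png")
mosaic(S,[(262,294),(352,180),(212,267),(316,168),(251,195),(298,222)],"pics/ms.png")
E
```

```text
(no output)
```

View pics/mt.png

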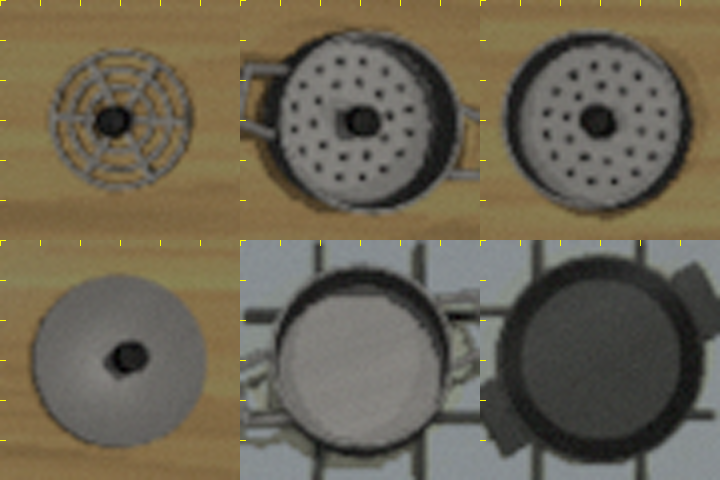

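View pics/ms.png

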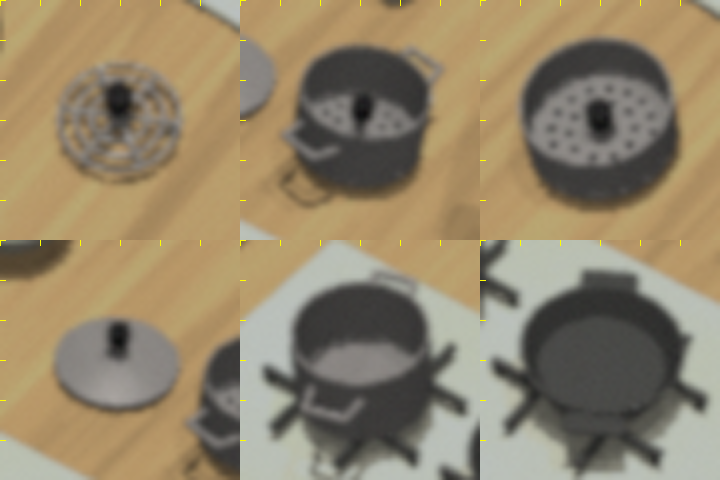

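Both mosaics show the knob tops clearly. Top view: rack (177.5,257.5), deep (387,253.5), shallow (169.5,191.3), lid (383.5,195.3). Side view: rack (261.8,287), deep (352.8,175.5), shallow (212,263.8), lid (315.8,159.3). The pot's rim needs a circle fit.

```bash
cat > fit.py <<'E'
from h import *
from scipy.optimize import minimize
from scipy.ndimage import map_coordinates
A=np.linspace(0,2*np.pi,120,endpoint=False)
def grad(img):
    g=cv2.GaussianBlur(cv2.cvtColor(img,cv2.COLOR_BGR2GRAY).astype(float),(0,0),1.2)
    return np.hypot(cv2.Sobel(g,cv2.CV_64F,1,0),cv2.Sobel(g,cv2.CV_64F,0,1))
def circ(n,p,r):return np.array([proj(n,p+r*np.array([np.cos(a),np.sin(a),0])) for a in A])
def score(G,p,rs):
    s=0
    for n in G:
        for r in rs:
            q=circ(n,p,r);s+=np.minimum(map_coordinates(G[n],[q[:,1],q[:,0]],order=1),80).mean()
    return s
def fit(G,p0,rs,free=3):
    p0=np.array(p0,float);best=(-1,)
    f=lambda x:-score(G,np.r_[x,p0[free:]],rs)
    for dx in(-.004,0,.004):
        for dy in(-.004,0,.004):
            r=minimize(f,p0[:free]+np.r_[dx,dy,0][:free],method="Nelder-Mead",options=dict(xatol=1e-4,initial_simplex=p0[:free]+np.r_[dx,dy,0][:free]+np.vstack([np.zeros(free),.004*np.eye(free)])))
            if -r.fun>best[0]:best=(-r.fun,np.r_[r.x,p0[free:]])
    return best
E
python3 - <<'E'
from fit import *
T=cv2.imread("pics/top0.png");S=cv2.imread("pics/side0.png");G=dict(top=grad(T),side=grad(S))
K=dict(rack=((177.5,257.5),(261.75,287),.052),deep=((387,253.5),(352.75,175.5),.061),shallow=((169.5,191.25),(212,263.75),.047),lid=((383.5,195.25),(315.75,159.25),.054))
for k,(a,b,z) in K.items():
    p,e=tri(a,b);print(k,"tri",p.round(4),round(e,4),"top@z",atz("top",*a,z).round(4),"side@z",atz("side",*b,z).round(4))
for k,p0,rs in(("deep",[.44,-.25,.075],[.06,.057]),("shallow",[.58,.26,.06],[.06,.057]),("lid",[.57,-.24,.008],[.06]),("rack",[.43,.24,.014],[.048]),):
    p0[:2]=atz("top",*K[k][0],K[k][2])[:2]
    print(k,"rim",fit(G,p0,rs,2))
    print(k,"rim3",fit(G,p0,rs,3))
for z in(.08,.09,.1):
  p0=atz("top",275.5,163.5,z); print("pot",fit(G,p0,[.06,.057]))
for n in G:print(n,fit({n:G[n]},atz("top",275.5,163.5,.088),[.06,.057],2))
# hob corners
for z in (0,.01,.02): print([atz("top",*c,z)[:2].round(3) for c in((225,114),(329,298))])
E
```

```text
rack tri [0.4356 0.2679 0.0441] 0.0021 top@z [0.435  0.2658 0.052 ] side@z [0.4334 0.272  0.052 ]
deep tri [ 0.454  -0.2888  0.0552] 0.0009 top@z [ 0.4538 -0.2878  0.061 ] side@z [ 0.452  -0.2831  0.061 ]
shallow tri [0.612  0.2941 0.042 ] 0.0011 top@z [0.6111 0.2927 0.047 ] side@z [0.6098 0.2966 0.047 ]
lid tri [ 0.6086 -0.2794  0.0545] 0.0005 top@z [ 0.6084 -0.2797  0.054 ] side@z [ 0.6091 -0.2797  0.054 ]Traceback (most recent call last):
  File "<stdin>", line 8, in <module>
  File "fit.py", line 20, in fit
    r=minimize(f,p0[:free]+np.r_[dx,dy,0][:free],method="Nelder-Mead",options=dict(xatol=1e-4,initial_simplex=p0[:free]+np.r_[dx,dy,0][:free]+np.vstack([np.zeros(free),.004*np.eye(free)])))
    res = _minimize_neldermead(fun, x0, args, callback, bounds=bounds,
                               **options)
    fxr = func(xr)
    fx = function(np.copy(x), *(wrapper_args + args))
  File "fit.py", line 17, in <lambda>
    f=lambda x:-score(G,np.r_[x,p0[free:]],rs)
                ~~~~~^^^^^^^^^^^^^^^^^^^^^^^^^
  File "fit.py", line 13, in score
    q=circ(n,p,r);s+=np.minimum(map_coordinates(G[n],[q[:,1],q[:,0]],order=1),80).mean()
  File "fit.py", line 8, in circ
    def circ(n,p,r):return np.array([proj(n,p+r*np.array([np.cos(a),np.sin(a),0])) for a in A])
                                     ~~~~^^^^^^^^^^^^^^^^^^^^^^^^^^^^^^^^^^^^^^^^^
  File "h.py", line 9, in proj
    i=ctrl.camera_info(n);E=i["extrinsics"];q=E[:3,:3].T@(np.array(p)-E[:3,3])
ValueError: time passes only in moves, steps and waits
```

```bash
python3 - <<'E'
s=open("h.py").read()
s=s.replace("def ray","CI={n:ctrl.camera_info(n) for n in('top','side')}\ndef ray").replace("i=ctrl.camera_info(n);","i=CI[n];")
s=s.replace("q=E[:3,:3].T@(np.array(p)-E[:3,3])","q=(np.array(p)-E[:3,3])@E[:3,:3];q=q.T")
s=s.replace('i["cy"]+i["fy"]*q[1]/q[2]])','i["cy"]+i["fy"]*q[1]/q[2]]).T')
open("h.py","w").write(s)
f=open("fit.py").read()
f=f.replace("return np.array([proj(n,p+r*np.array([np.cos(a),np.sin(a),0])) for a in A])","return proj(n,p+r*np.c_[np.cos(A),np.sin(A),0*A])")
open("fit.py","w").write(f)
E
python3 - <<'E'
from fit import *
np.set_printoptions(precision=4,suppress=True)
T=cv2.imread("pics/top0.png");S=cv2.imread("pics/side0.png");G=dict(top=grad(T),side=grad(S))
K=dict(rack=((177.5,257.5),.052,.014,[.048]),deep=((387,253.5),.061,.075,[.06,.057]),shallow=((169.5,191.25),.047,.06,[.06,.057]),lid=((383.5,195.25),.054,.009,[.06]))
for k,(a,z,zr,rs) in K.items():
    p0=atz("top",*a,z);p0[2]=zr
    print(k,"both",fit(G,p0,rs,2),"both3",fit(G,p0,rs,3)[1],"top",fit(dict(top=G["top"]),p0,rs,2)[1],"side",fit(dict(side=G["side"]),p0,rs,2)[1])
for z in(.08,.09,.1):
  p0=atz("top",275.5,163.5,z); print("pot",fit(G,p0,[.06,.057]),"top",fit(dict(top=G["top"]),p0,[.06,.057],2),"side",fit(dict(side=G["side"]),p0,[.06,.057],2))
E
```

```text
rack both (np.float64(86.59665007866005), array([0.4331, 0.2759, 0.014 ])) both3 [ 0.4363  0.2712 -0.003 ] top [0.4366 0.2678 0.014 ] side [0.4303 0.2796 0.014 ]
deep both (np.float64(304.5651527703228), array([ 0.4546, -0.2883,  0.075 ])) both3 [ 0.4544 -0.2903  0.0664] top [ 0.455  -0.2881  0.075 ] side [ 0.4489 -0.2848  0.075 ]
shallow both (np.float64(303.12954946284685), array([0.6127, 0.2978, 0.06  ])) both3 [0.613  0.2993 0.0533] top [0.6128 0.2978 0.06  ] side [0.608 0.301 0.06 ]
lid both (np.float64(90.34977664690027), array([ 0.6099, -0.2788,  0.009 ])) both3 [ 0.6097 -0.2788 -0.0009] top [ 0.6091 -0.2776  0.009 ] side [ 0.6048 -0.2701  0.009 ]
pot (np.float64(306.49405602890334), array([0.6825, 0.0106, 0.0945])) top (np.float64(148.29101028591063), array([0.6852, 0.0113, 0.08  ])) side (np.float64(158.42877850822552), array([0.7002, 0.0023, 0.08  ]))
pot (np.float64(306.49409264136887), array([0.6825, 0.0106, 0.0945])) top (np.float64(148.47373549624302), array([0.6829, 0.0106, 0.09  ])) side (np.float64(158.42215372187377), array([0.6851, 0.0001, 0.09  ]))
pot (np.float64(306.49395006826086), array([0.6825, 0.0106, 0.0945])) top (np.float64(148.4745351332886), array([0.6832, 0.0106, 0.1   ])) side (np.float64(158.4073060508756), array([0.6883, 0.0149, 0.1   ]))
```

Knobs and rims agree to about 3 mm in x and 5 mm in y, which is inside the grasp tolerance. The force contact and later looks will refine it. I'm going to the rack first.

Request:
arm_command:
  steps:
    - [0.1, [0, 0, 0], [0, 0, 0.138]]
    - [0.1, [0, 0, 0], [0, 0, 0.138]]
    - [0.1, [0, 0, 0], [0, 0, 0.138]]
    - [0.1, [0.0102, -0.0467, 0], [0, 0, 0]]
    - [0.1, [0.0102, -0.0467, 0], [0, 0, 0]]
    - [0.1, [0.0102, -0.0467, 0], [0, 0, 0]]
    - [0.1, [0.0102, -0.0467, 0], [0, 0, 0]]
    - [0.1, [0.0102, -0.0467, 0], [0, 0, 0]]
    - [0.1, [0.0102, -0.0467, 0], [0, 0, 0]]
    - [0.1, [0.0102, -0.0467, 0], [0, 0, 0]]
    - [0.1, [0.0102, -0.0467, 0], [0, 0, 0]]
    - [0.1, [0.0102, -0.0467, 0], [0, 0, 0]]

```text
time: 1.3
tcp_pos: [0.3431, -0.1498, 0.2035]
tool_rot: [1.0, 0.0, 0.0, 0.0]
force: [1.5, -0.3, -0.5]
grip_width: 0.0505
grip_force: 0.0
```

Request:
arm_command:
  steps:
    - [0.1, [0.0102, -0.0467, 0], [0, 0, 0]]
    - [0.1, [0.0102, -0.0467, 0], [0, 0, 0]]
    - [0.1, [0.0102, -0.0467, 0], [0, 0, 0]]
    - [0.1, [0.0102, -0.0467, 0], [0, 0, 0]]
    - [0.1, [0.0102, -0.0467, 0], [0, 0, 0]]
    - [0.1, [0.0102, -0.0467, 0], [0, 0, 0]]
    - [0.1, [0.0102, -0.0467, 0], [0, 0, 0]]
    - [0.1, [0.0102, -0.0467, 0], [0, 0, 0]]
    - [0.1, [0.0102, -0.0467, 0], [0, 0, 0]]
    - [0.1, [0, 0, 0], [0, 0, 0]]
    - [0.1, [0, 0, 0], [0, 0, 0]]

```text
time: 2.4
tcp_pos: [0.4342, 0.2693, 0.2028]
tool_rot: [1.0, 0.001, -0.001, 0.0]
force: [-0.3, -0.5, 0.0]
grip_width: 0.0506
grip_force: 0.0
```

Request:
arm_command:
  steps:
    - [0.1, [0.001, 0, 0.036], [0, 0, 0]]
    - [0.1, [0, 0, 0.036], [0, 0, 0]]
    - [0.1, [0, 0, 0.036], [0, 0, 0]]
    - [0.1, [0, 0, 0.036], [0, 0, 0]]
    - [0.1, [0, 0, 0.01], [0, 0, 0]]
    - [0.1, [0, 0, 0.01], [0, 0, 0]]
    - [0.1, [0, 0, 0], [0, 0, 0]]
    - [-1, [0, 0, 0], [0, 0, 0]]
    - [-1, [0, 0, 0], [0, 0, 0]]
    - [-1, [0, 0, 0], [0, 0, 0]]
    - [-1, [0, 0, 0], [0, 0, 0]]
    - [-1, [0, 0, 0], [0, 0, 0]]

```text
time: 3.6
tcp_pos: [0.4371, 0.2704, 0.0414]
tool_rot: [1.0, 0.0, 0.001, -0.001]
force: [-2.1, 4.5, 12.6]
grip_width: 0.0126
grip_force: 6.1
```

```bash
python3 - <<'E'
from h import *
o=ctrl.observe();print(o["tcp_pos"],o["force"],o["grip_width"],o["grip_force"])
t=ctrl.capture("top");s=ctrl.capture("side");cv2.imwrite("pics/s1full.png",s);cv2.imwrite("pics/t1full.png",t)
a=cv2.resize(s[220:360,200:330],(520,560),interpolation=cv2.INTER_CUBIC);cv2.imwrite("pics/s1.png",a)
E
```

```text
[0.43707039 0.27036456 0.04135203] [-2.14069355  4.45460214 12.64483395] 0.012585598123178943 6.073004622012377
```

View pics/s1.png

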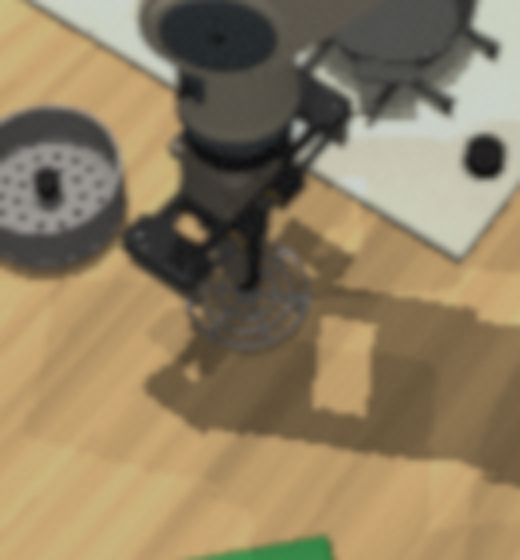

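The side view shows the fingers at the rack's knob, around full-image (262,287), but the 12.6 mm width is odd for a 22 mm knob. I'll let it settle.

Request:
arm_command:
  steps:
    - [-1, [0, 0, 0], [0, 0, 0]]
    - [-1, [0, 0, 0], [0, 0, 0]]

```text
time: 3.9
tcp_pos: [0.4373, 0.2696, 0.0411]
tool_rot: [1.0, 0.001, 0.001, -0.001]
force: [-0.2, -0.6, 15.3]
grip_width: 0.0003
grip_force: 7.3
```

Request:
arm_command:
  steps:
    - [-1, [0, 0, -0.02], [0, 0, 0]]
    - [0.1, [0, 0, -0.04], [0, 0, 0]]
    - [0.1, [0, 0, -0.04], [0, 0, 0]]
    - [0.1, [-0.025, 0.04, -0.03], [0, 0, 0]]
    - [0.1, [-0.025, 0.043, 0], [0, 0, 0]]
    - [0.1, [-0.025, 0.043, 0], [0, 0, 0]]
    - [0.1, [-0.025, 0.043, 0], [0, 0, 0]]
    - [0.1, [-0.025, 0.043, 0], [0, 0, 0]]

```text
time: 4.7
tcp_pos: [0.3123, 0.0597, 0.1664]
tool_rot: [1.0, 0.001, 0.0, 0.0]
force: [0.7, -1.3, 0.3]
grip_width: 0.0502
grip_force: 0.0
```

```bash
python3 - <<'E'
from h import *
t=ctrl.capture("top");s=ctrl.capture("side");cv2.imwrite("pics/t2f.png",t);cv2.imwrite("pics/s2f.png",s)
a=cv2.resize(t[150:300,110:260],(400,400),interpolation=cv2.INTER_CUBIC)
b=cv2.resize(s[220:320,210:310],(400,400),interpolation=cv2.INTER_CUBIC)
cv2.imwrite("pics/m2.png",np.hstack([a,b]))
E
```

```text
(no output)
```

View pics/m2.png

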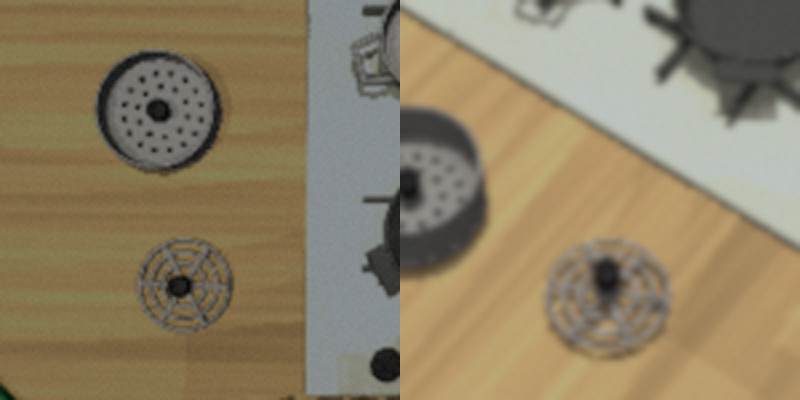

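The rack is unmoved, with its knob at top (177,257) and side (261.5,287). I'll check where the finger tips actually project against the reported TCP.

```bash
python3 - <<'E'
from h import *
for z in(.027,.052):
  for p in((.437,.270,z),): print(z,proj("side",p),proj("top",p))
o=ctrl.observe();p=o["tcp_pos"];print(p)
q=p+[0,0,-.014];print("tip now",proj("side",q),proj("top",q), proj("side",q+[0,.025,0]),proj("side",q-[0,.025,0]))
c=proj("side",q).astype(int);s=cv2.imread("pics/s2f.png");print(c)
r=50
a=s[c[1]-r:c[1]+r,c[0]-r:c[0]+r].copy();a=cv2.resize(a,None,fx=5,fy=5,interpolation=cv2.INTER_CUBIC)
for d in(-.034,-.025,.025,.034):
  for z in(0,.02):
    u=((proj("side",q+[0,d,z])-c+r)*5).astype(int);cv2.circle(a,tuple(int(v) for v in u),3,(0,0,255),1)
S=cv2.imread("pics/s1full.png")[230:330,210:310];S=cv2.resize(S,None,fx=5,fy=5,interpolation=cv2.INTER_CUBIC)
for p in((.437,.27,.027),(.435,.268,.052)):
    u=((proj("side",p)-[210,230])*5).astype(int);cv2.circle(S,tuple(int(v) for v in u),3,(0,0,255),1)
m=np.hstack([a,S]);cv2.imwrite("pics/m3.png",cv2.resize(m,(800,400)))
E
```

```text
0.027 [261.42374334 290.21202368] [177.71807119 256.35205505]
0.052 [261.21449022 285.89089332] [175.92394798 256.73693541]
[0.30982609 0.05734982 0.16585531]
tip now [338.80771926 240.46363987] [253.89038441 312.01276008] [334.27308132 245.97671467] [343.256968   235.05437867]
[338 240]
```

View pics/m3.png

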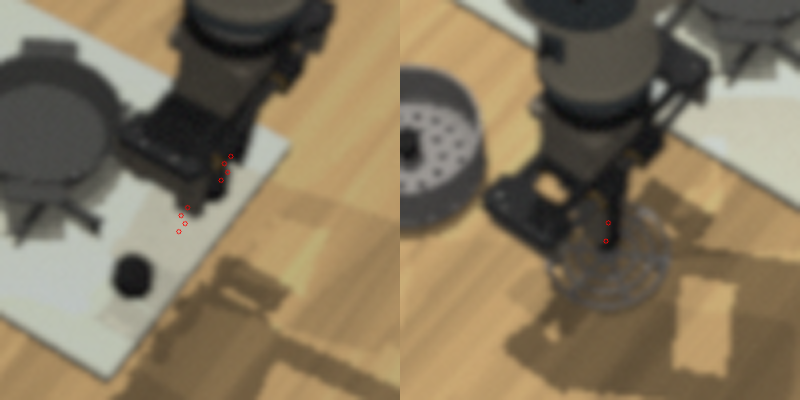

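The fingertips look about 25 mm higher than the reported tip in both views: at left (190,212) seen against (180,232) projected. That suggests they closed on top of the knob. I'll verify by feel: go back over the rack and lower, open, in small steps.

Request:
arm_command:
  steps:
    - [0.1, [0.025, -0.042, 0], [0, 0, 0]]
    - [0.1, [0.025, -0.042, 0], [0, 0, 0]]
    - [0.1, [0.025, -0.042, 0], [0, 0, 0]]
    - [0.1, [0.025, -0.042, 0], [0, 0, 0]]
    - [0.1, [0.025, -0.043, 0.02], [0, 0, 0]]
    - [0.1, [0, 0, 0.04], [0, 0, 0]]
    - [0.1, [0, 0, 0.04], [0, 0, 0]]
    - [0.1, [0, 0, 0.025], [0, 0, 0]]
    - [0.1, [0, 0, 0], [0, 0, 0]]
    - [0.1, [0, 0, 0], [0, 0, 0]]
    - [0.1, [0, 0, 0], [0, 0, 0]]

```text
time: 5.9
tcp_pos: [0.4379, 0.27, 0.0442]
tool_rot: [1.0, 0.0, 0.001, -0.001]
force: [0.1, -0.3, -0.5]
grip_width: 0.0508
grip_force: 0.0
```

Request:
arm_command:
  steps:
    - [0.1, [0, 0, 0.004], [0, 0, 0]]
    - [0.1, [0, 0, 0], [0, 0, 0]]

```text
time: 6.1
tcp_pos: [0.4373, 0.2694, 0.0395]
tool_rot: [1.0, 0.0, 0.001, -0.0]
force: [-0.4, -0.2, 0.1]
grip_width: 0.0508
grip_force: 0.0
```

Request:
arm_command:
  steps:
    - [0.1, [0, 0, 0.006], [0, 0, 0]]
    - [0.1, [0, 0, 0], [0, 0, 0]]

```text
time: 6.3
tcp_pos: [0.4365, 0.2689, 0.0323]
tool_rot: [1.0, 0.0, -0.0, 0.0]
force: [-0.7, 1.1, 0.0]
grip_width: 0.0505
grip_force: 0.0
```

Request:
arm_command:
  steps:
    - [0.1, [0, 0, 0.006], [0, 0, 0]]
    - [0.1, [0, 0, 0], [0, 0, 0]]

```text
time: 6.5
tcp_pos: [0.4363, 0.2688, 0.0259]
tool_rot: [1.0, 0.0, -0.0, 0.0]
force: [0.1, -0.9, -0.4]
grip_width: 0.0506
grip_force: 0.0
```

```bash
python3 - <<'E'
from h import *
s=ctrl.capture("side");cv2.imwrite("pics/s4f.png",s)
cv2.imwrite("pics/s4.png",cv2.resize(s[235:325,205:325],(800,600),interpolation=cv2.INTER_CUBIC))
print(ctrl.observe()["force"])
E
```

```text
[ 0.06485187 -0.08020867  0.85951784]
```

View pics/s4.png

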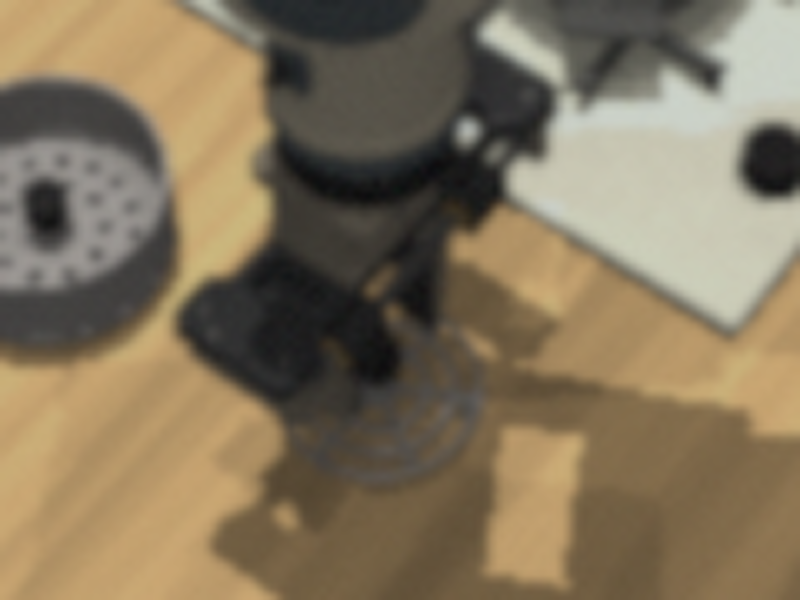

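No contact although the reported tip would be below the disc, so the tips do stand higher than stated. I'll keep feeling downward.

Request:
arm_command:
  steps:
    - [0.1, [0, 0, 0.005], [0, 0, 0]]
    - [0.1, [0, 0, 0], [0, 0, 0]]

```text
time: 6.75
tcp_pos: [0.4364, 0.2689, 0.0211]
tool_rot: [1.0, 0.0, -0.0, 0.0]
force: [0.3, -0.3, 0.1]
grip_width: 0.0507
grip_force: 0.0
```

Request:
arm_command:
  steps:
    - [0.1, [0, 0, 0.005], [0, 0, 0]]
    - [0.1, [0, 0, 0], [0, 0, 0]]

```text
time: 6.95
tcp_pos: [0.4364, 0.2689, 0.0161]
tool_rot: [1.0, 0.0, -0.0, 0.0]
force: [-0.1, 1.0, -0.2]
grip_width: 0.0505
grip_force: 0.0
```

Request:
arm_command:
  steps:
    - [-1, [0, 0, 0], [0, 0, 0]]
    - [-1, [0, 0, 0], [0, 0, 0]]
    - [-1, [0, 0, 0], [0, 0, 0]]
    - [-1, [0, 0, 0], [0, 0, 0]]
    - [-1, [0, 0, 0], [0, 0, 0]]

```text
time: 7.45
tcp_pos: [0.4369, 0.2692, 0.0167]
tool_rot: [1.0, 0.0, 0.0, -0.0]
force: [0.3, 0.1, -0.0]
grip_width: 0.0211
grip_force: 30.0
```

Request:
arm_command:
  steps:
    - [-1, [0, 0, 0], [0, 0, 0]]
    - [-1, [0, 0, 0], [0, 0, 0]]

```text
time: 7.65
tcp_pos: [0.4369, 0.2692, 0.0168]
tool_rot: [1.0, 0.0, 0.0, -0.0]
force: [1.5, -0.1, 1.0]
grip_width: 0.0211
grip_force: 30.0
```

Gripped at 21.1 mm and 30 N. The true tips stand about 25 mm above what the reported TCP implies, so rack origin = TCP − 16.7 mm as held. Lifting and carrying to the pot.

Request:
arm_command:
  steps:
    - [-1, [0, 0, -0.02], [0, 0, 0]]
    - [-1, [0, 0, -0.045], [0, 0, 0]]
    - [-1, [0, 0, -0.045], [0, 0, 0]]
    - [-1, [0, 0, -0.045], [0, 0, 0]]
    - [-1, [0, 0, -0.02], [0, 0, 0]]
    - [-1, [0.031, 0.032, 0], [0, 0, 0]]
    - [-1, [0.031, 0.032, 0], [0, 0, 0]]
    - [-1, [0.031, 0.032, 0], [0, 0, 0]]
    - [-1, [0.031, 0.032, 0], [0, 0, 0]]
    - [-1, [0.031, 0.032, 0], [0, 0, 0]]
    - [-1, [0.031, 0.032, 0], [0, 0, 0]]
    - [-1, [0.031, 0.032, 0], [0, 0, 0]]

```text
time: 8.85
tcp_pos: [0.6546, 0.0436, 0.1912]
tool_rot: [1.0, 0.0, -0.0, -0.0]
force: [-0.2, 1.0, -0.4]
grip_width: 0.0214
grip_force: 30.0
```

Request:
arm_command:
  steps:
    - [-1, [0.03, 0.033, 0], [0, 0, 0]]
    - [-1, [0, 0, 0], [0, 0, 0]]
    - [-1, [0, 0, 0], [0, 0, 0]]
    - [-1, [0, 0, 0], [0, 0, 0]]

```text
time: 9.25
tcp_pos: [0.6828, 0.013, 0.1911]
tool_rot: [1.0, 0.001, -0.001, -0.0]
force: [-0.6, 0.3, -1.5]
grip_width: 0.0211
grip_force: 30.0
```

```bash
python3 - <<'E'
from h import *
s=ctrl.capture("side");t=ctrl.capture("top")
a=cv2.resize(s[125:225,190:290],(400,400),interpolation=cv2.INTER_CUBIC)
b=cv2.resize(t[110:210,225:325],(400,400),interpolation=cv2.INTER_CUBIC)
cv2.imwrite("pics/m5.png",np.hstack([a,b]));o=ctrl.observe();print(o["tcp_pos"],o["force"])
E
```

```text
[0.68306432 0.013395   0.19163648] [-0.30298641 -0.4537992  -1.21521852]
```

View pics/m5.png

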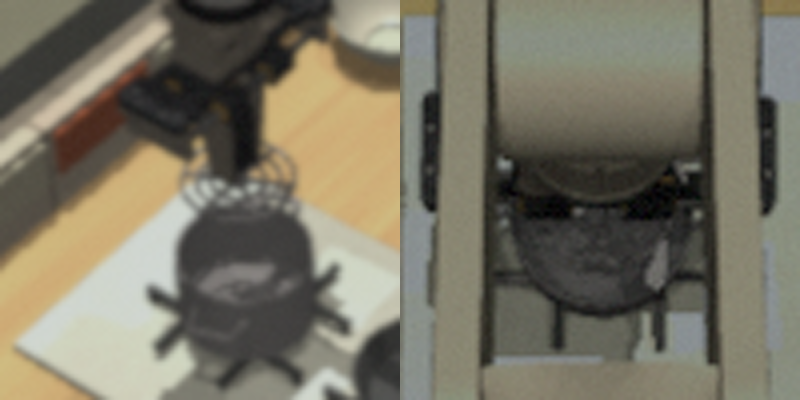

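The side view shows the rack hanging at (238,180) over the pot mouth at (245,215), nearly centred. Lowering it.

Request:
arm_command:
  steps:
    - [-1, [0, 0.001, 0.03], [0, 0, 0]]
    - [-1, [0, 0, 0.03], [0, 0, 0]]
    - [-1, [0, 0, 0.03], [0, 0, 0]]
    - [-1, [0, 0, 0.03], [0, 0, 0]]
    - [-1, [0, 0, 0.005], [0, 0, 0]]
    - [-1, [0, 0, 0], [0, 0, 0]]

```text
time: 9.95
tcp_pos: [0.6831, 0.012, 0.0663]
tool_rot: [1.0, 0.001, -0.001, -0.0]
force: [0.1, -0.4, -0.5]
grip_width: 0.021
grip_force: 30.0
```

Request:
arm_command:
  steps:
    - [-1, [0, 0, 0.005], [0, 0, 0]]
    - [-1, [0, 0, 0.005], [0, 0, 0]]
    - [-1, [0, 0, 0], [0, 0, 0]]

```text
time: 10.25
tcp_pos: [0.6842, 0.0113, 0.0571]
tool_rot: [1.0, 0.0, 0.0, -0.0]
force: [0.3, -0.5, -1.5]
grip_width: 0.0212
grip_force: 30.0
```

Request:
arm_command:
  steps:
    - [-1, [0, 0, 0.004], [0, 0, 0]]
    - [-1, [0, 0, 0.002], [0, 0, 0]]
    - [-1, [0, 0, 0], [0, 0, 0]]

```text
time: 10.55
tcp_pos: [0.6844, 0.0112, 0.0517]
tool_rot: [1.0, 0.0, 0.0, -0.0]
force: [-2.3, 0.2, 6.8]
grip_width: 0.0211
grip_force: 30.0
```

Contact on the pot floor at TCP 0.0517, so the pot's origin is at z ≈ 0.030 and its rim at ≈ 0.105. Releasing, raising and going over to the deep tier.

Request:
arm_command:
  steps:
    - [0.1, [0, 0, 0], [0, 0, 0]]
    - [0.1, [0, 0, 0], [0, 0, 0]]
    - [0.1, [0, 0, 0], [0, 0, 0]]
    - [0.1, [0, 0, 0], [0, 0, 0]]
    - [0.1, [0, 0, -0.02], [0, 0, 0]]
    - [0.1, [0, 0, -0.045], [0, 0, 0]]
    - [0.1, [0, 0, -0.045], [0, 0, 0]]
    - [0.1, [0, 0, -0.045], [0, 0, 0]]
    - [0.1, [-0.0288, 0.0375, 0], [0, 0, 0]]
    - [0.1, [-0.0288, 0.0375, 0], [0, 0, 0]]
    - [0.1, [-0.0288, 0.0375, 0], [0, 0, 0]]
    - [0.1, [-0.0288, 0.0375, 0], [0, 0, 0]]

```text
time: 11.75
tcp_pos: [0.5676, -0.1399, 0.2058]
tool_rot: [1.0, 0.001, 0.0, 0.0]
force: [0.6, -0.4, -0.1]
grip_width: 0.0505
grip_force: 0.0
```

Request:
arm_command:
  steps:
    - [0.1, [-0.0288, 0.0375, 0], [0, 0, 0]]
    - [0.1, [-0.0288, 0.0375, 0], [0, 0, 0]]
    - [0.1, [-0.0288, 0.0375, 0], [0, 0, 0]]
    - [0.1, [-0.0284, 0.0375, 0], [0, 0, 0]]
    - [0.1, [0, 0, 0], [0, 0, 0]]
    - [0.1, [0, 0, 0], [0, 0, 0]]

```text
time: 12.35
tcp_pos: [0.4537, -0.2897, 0.2058]
tool_rot: [1.0, -0.001, 0.0, -0.0]
force: [1.1, 0.4, -0.4]
grip_width: 0.0504
grip_force: 0.0
```

```bash
python3 - <<'E'
from fit import *
np.set_printoptions(precision=4,suppress=True)
s=ctrl.capture("side");t=ctrl.capture("top");cv2.imwrite("pics/s6f.png",s);cv2.imwrite("pics/t6f.png",t)
G=dict(top=grad(t),side=grad(s))
for n in G:print(n,fit({n:G[n]},[.683,.0108,.105],[.06,.057],2))
print("both",fit(G,[.683,.0108,.105],[.06,.057],2),fit(G,[.683,.0108,.105],[.06,.057],3))
print(proj("top",[.684,.012,.087]),proj("side",[.684,.012,.087]))
a=cv2.resize(s[155:235,210:290],(400,400),interpolation=cv2.INTER_CUBIC)
b=cv2.resize(t[125:205,235:315],(400,400),interpolation=cv2.INTER_CUBIC)
cv2.imwrite("pics/m6.png",np.hstack([a,b]));o=ctrl.observe();print(o["tcp_pos"],o["force"])
E
```

```text
top (np.float64(146.82962228794878), array([0.6662, 0.0151, 0.105 ]))
side (np.float64(156.3053166134353), array([0.6776, 0.0173, 0.105 ]))
both (np.float64(296.258722405346), array([0.6816, 0.0118, 0.105 ])) (np.float64(301.92107510475586), array([0.6823, 0.0109, 0.0961]))
[274.7402 163.72  ] [250.5628 190.3657]
[ 0.4547 -0.2884  0.2057] [ 0.0587  0.2759 -0.53  ]
```

View pics/m6.png

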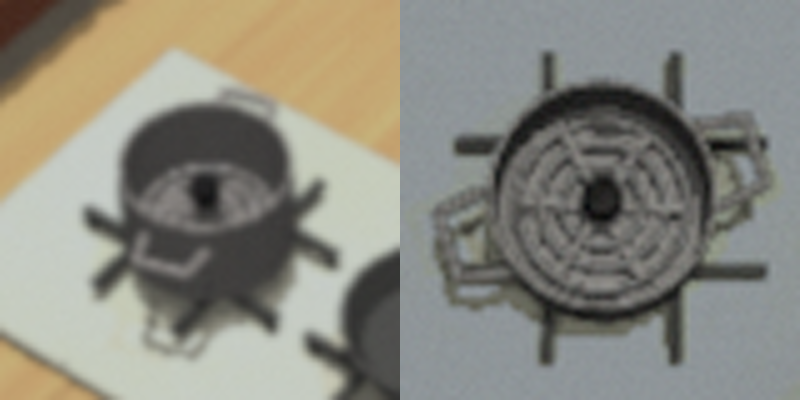

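Rack confirmed standing flat in the pot: knob at top (275.2,165.0), rim centre about (275.9,164.3), within roughly 3 mm. Pot axis in the robot frame ≈ (0.685, 0.0105). Now grasping the deep tier.

Request:
arm_command:
  steps:
    - [0.1, [0.001, 0, 0.04], [0, 0, 0]]
    - [0.1, [0, 0, 0.04], [0, 0, 0]]
    - [0.1, [0, 0, 0.04], [0, 0, 0]]
    - [0.1, [0, 0, 0.04], [0, 0, 0]]
    - [0.1, [0, 0, 0.012], [0, 0, 0]]
    - [0.1, [0, 0, 0.012], [0, 0, 0]]
    - [0.1, [0, 0, 0], [0, 0, 0]]
    - [0.1, [0, 0, 0], [0, 0, 0]]

```text
time: 13.25
tcp_pos: [0.4563, -0.2892, 0.0229]
tool_rot: [1.0, 0.001, 0.001, 0.0]
force: [0.0, -0.6, -0.2]
grip_width: 0.0505
grip_force: 0.0
```

Request:
arm_command:
  steps:
    - [-1, [0, 0, 0], [0, 0, 0]]
    - [-1, [0, 0, 0], [0, 0, 0]]
    - [-1, [0, 0, 0], [0, 0, 0]]
    - [-1, [0, 0, 0], [0, 0, 0]]
    - [-1, [0, 0, 0], [0, 0, 0]]
    - [-1, [0, 0, 0], [0, 0, 0]]

```text
time: 13.85
tcp_pos: [0.4554, -0.289, 0.0221]
tool_rot: [1.0, 0.0, 0.0, 0.0]
force: [-1.2, 0.8, 6.8]
grip_width: 0.0212
grip_force: 30.0
```

Gripped at 21.2 mm. To centre the other axis too, I'll release, turn 90° and regrip.

Request:
arm_command:
  steps:
    - [0.1, [0, 0, -0.001], [0, 0, 0]]
    - [0.1, [0, 0, 0], [0, 0, 0]]
    - [0.1, [0, 0, 0], [0, 0, 0]]
    - [0.1, [0, 0, 0], [0, 0, -0.131]]
    - [0.1, [0, 0, 0], [0, 0, -0.131]]
    - [0.1, [0, 0, 0], [0, 0, -0.131]]
    - [0.1, [0, 0, 0], [0, 0, -0.131]]
    - [0.1, [0, 0, 0], [0, 0, -0.131]]
    - [0.1, [0, 0, 0], [0, 0, -0.131]]
    - [0.1, [0, 0, 0], [0, 0, -0.131]]
    - [0.1, [0, 0, 0], [0, 0, -0.131]]
    - [0.1, [0, 0, 0], [0, 0, -0.131]]

```text
time: 15.05
tcp_pos: [0.4551, -0.2889, 0.0225]
tool_rot: [0.829, 0.559, -0.0, -0.0]
force: [0.6, 0.1, 0.2]
grip_width: 0.0507
grip_force: 0.0
```

Request:
arm_command:
  steps:
    - [0.1, [0, 0, 0], [0, 0, -0.131]]
    - [0.1, [0, 0, 0], [0, 0, -0.131]]
    - [0.1, [0, 0, 0], [0, 0, -0.13]]
    - [0.1, [0, 0, 0], [0, 0, 0]]
    - [0.1, [0, 0, 0], [0, 0, 0]]
    - [-1, [0, 0, 0], [0, 0, 0]]
    - [-1, [0, 0, 0], [0, 0, 0]]
    - [-1, [0, 0, 0], [0, 0, 0]]
    - [-1, [0, 0, 0], [0, 0, 0]]
    - [-1, [0, 0, 0], [0, 0, 0]]

```text
time: 16.05
tcp_pos: [0.4551, -0.2889, 0.0227]
tool_rot: [0.707, 0.707, -0.0, -0.0]
force: [-0.8, -0.3, 1.1]
grip_width: 0.0208
grip_force: 30.0
```

Request:
arm_command:
  steps:
    - [-1, [0, 0, -0.02], [0, 0, 0]]
    - [-1, [0, 0, -0.04], [0, 0, 0]]
    - [-1, [0, 0, -0.04], [0, 0, 0]]
    - [-1, [0, 0, -0.04], [0, 0, 0]]
    - [-1, [0.0374, 0.0287, 0], [0, 0, 0]]
    - [-1, [0.0374, 0.0287, 0], [0, 0, 0]]
    - [-1, [0.0374, 0.0287, 0], [0, 0, 0]]
    - [-1, [0.0374, 0.0287, 0], [0, 0, 0]]
    - [-1, [0.0374, 0.0287, 0], [0, 0, 0]]
    - [-1, [0.0374, 0.0287, 0], [0, 0, 0]]
    - [-1, [0.0374, 0.0287, 0], [0, 0, 0]]
    - [-1, [0.0374, 0.0287, 0], [0, 0, 0]]

```text
time: 17.25
tcp_pos: [0.685, 0.0123, 0.1621]
tool_rot: [0.707, 0.707, -0.0, -0.0]
force: [0.9, -0.5, -2.9]
grip_width: 0.0213
grip_force: 30.0
```

Request:
arm_command:
  steps:
    - [-1, [0, 0, 0], [0, 0, 0]]
    - [-1, [0, 0, 0], [0, 0, 0]]
    - [-1, [0, 0, 0], [0, 0, 0]]

```text
time: 17.55
tcp_pos: [0.6835, 0.0098, 0.162]
tool_rot: [0.707, 0.707, -0.001, -0.0]
force: [-0.3, -0.4, -3.8]
grip_width: 0.021
grip_force: 30.0
```

```bash
python3 - <<'E'
from h import *
s=ctrl.capture("side");t=ctrl.capture("top");cv2.imwrite("pics/s7f.png",s);o=ctrl.observe();print(o["tcp_pos"],o["force"])
a=cv2.resize(s[140:240,200:300],(500,500),interpolation=cv2.INTER_CUBIC)
p=np.array([.685,.0105,.105]);A=np.linspace(0,2*np.pi,90)
zt=o["tcp_pos"][2]-.0225
for c,col in((p,(0,0,255)),(np.r_[o["tcp_pos"][:2],zt+.075],(0,255,0))):
  for u in (proj("side",c+.06*np.c_[np.cos(A),np.sin(A),0*A])-[200,140])*5: cv2.circle(a,tuple(int(v) for v in u),1,col,-1)
cv2.imwrite("pics/m7.png",a)
E
```

```text
[0.68364124 0.00928772 0.16251979] [-0.15451036 -0.46870165 -2.85331   ]
```

View pics/m7.png

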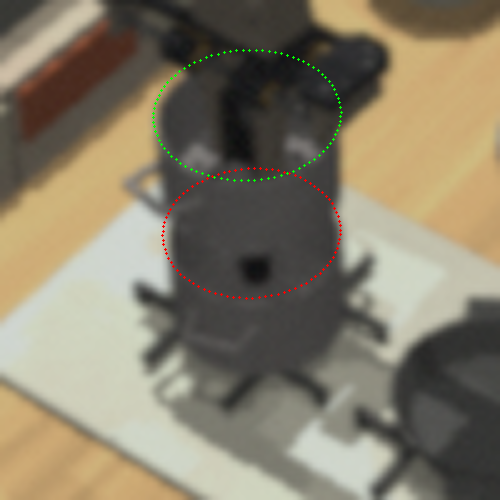

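The tier hangs over the pot, and its offset from the pot in the side view (251 against 256) matches prediction. Lowering to seat.

Request:
arm_command:
  steps:
    - [-1, [0.001, 0.001, 0.015], [0, 0, 0]]
    - [-1, [0, 0, 0.015], [0, 0, 0]]
    - [-1, [0, 0, 0.003], [0, 0, 0]]
    - [-1, [0, 0, 0], [0, 0, 0]]
    - [-1, [0, 0, 0], [0, 0, 0]]

```text
time: 18.15
tcp_pos: [0.6856, 0.0115, 0.1296]
tool_rot: [0.707, 0.707, -0.0, -0.0]
force: [-0.3, -0.1, -2.0]
grip_width: 0.0215
grip_force: 30.0
```

Request:
arm_command:
  steps:
    - [-1, [0, 0, 0.003], [0, 0, 0]]
    - [-1, [0, 0, 0.002], [0, 0, 0]]
    - [-1, [0, 0, 0], [0, 0, 0]]

```text
time: 18.45
tcp_pos: [0.6854, 0.0115, 0.1245]
tool_rot: [0.707, 0.707, -0.0, -0.0]
force: [-0.2, -0.4, -1.7]
grip_width: 0.021
grip_force: 30.0
```

Request:
arm_command:
  steps:
    - [-1, [0, 0, 0.002], [0, 0, 0]]
    - [-1, [0, 0, 0.002], [0, 0, 0]]
    - [-1, [0, 0, 0], [0, 0, 0]]

```text
time: 18.75
tcp_pos: [0.6849, 0.0116, 0.1204]
tool_rot: [0.707, 0.707, -0.0, -0.0]
force: [-2.6, -0.9, -1.4]
grip_width: 0.0215
grip_force: 30.0
```

Request:
arm_command:
  steps:
    - [-1, [-0.0005, -0.001, 0.002], [0, 0, 0]]
    - [-1, [0, 0, 0.001], [0, 0, 0]]
    - [-1, [0, 0, 0], [0, 0, 0]]

```text
time: 19.05
tcp_pos: [0.684, 0.0111, 0.1177]
tool_rot: [0.707, 0.707, -0.0, -0.0]
force: [-5.1, 1.4, 1.9]
grip_width: 0.0211
grip_force: 30.0
```

Request:
arm_command:
  steps:
    - [-1, [0, 0, 0.001], [0, 0, 0]]
    - [-1, [0, 0, 0.001], [0, 0, 0]]
    - [-1, [0, 0, 0], [0, 0, 0]]

```text
time: 19.35
tcp_pos: [0.6841, 0.0111, 0.1176]
tool_rot: [0.707, 0.707, -0.0, -0.0]
force: [-10.9, 1.1, 15.3]
grip_width: 0.0211
grip_force: 30.0
```

Seated height reached (0.1176, predicted 0.1175). I'll ease the sideways load, then release.

Request:
arm_command:
  steps:
    - [-1, [0, -0.0015, -0.0015], [0, 0, 0]]
    - [-1, [0, 0, 0], [0, 0, 0]]
    - [-1, [0, 0, 0], [0, 0, 0]]

```text
time: 19.65
tcp_pos: [0.6835, 0.011, 0.1176]
tool_rot: [0.707, 0.707, 0.0, 0.0]
force: [-2.5, -0.4, 5.1]
grip_width: 0.0214
grip_force: 30.0
```

Request:
arm_command:
  steps:
    - [0.1, [0, 0, 0], [0, 0, 0]]
    - [0.1, [0, 0, 0], [0, 0, 0]]
    - [0.1, [0, 0, 0], [0, 0, 0]]
    - [0.1, [0, 0, -0.02], [0, 0, 0]]
    - [0.1, [0, 0, -0.04], [0, 0, 0]]
    - [0.1, [0, 0, -0.04], [0, 0, 0]]
    - [0.1, [0.0475, -0.0117, 0], [0, 0, 0]]
    - [0.1, [0.0475, -0.0117, 0], [0, 0, 0]]
    - [0.1, [0.0475, -0.0117, 0], [0, 0, 0]]
    - [0.1, [0.0475, -0.0117, 0], [0, 0, 0]]
    - [0.1, [0.0475, -0.0117, 0], [0, 0, 0]]
    - [0.1, [0.0475, -0.0117, 0], [0, 0, 0]]

```text
time: 20.85
tcp_pos: [0.612, 0.2978, 0.2172]
tool_rot: [0.707, 0.707, 0.0, 0.0]
force: [1.6, -1.0, 0.1]
grip_width: 0.0506
grip_force: 0.0
```

Request:
arm_command:
  steps:
    - [0.1, [0, 0, 0], [0, 0, 0]]
    - [0.1, [0, 0, 0], [0, 0, 0]]
    - [0.1, [0, 0, 0], [0, 0, 0]]

```text
time: 21.15
tcp_pos: [0.6128, 0.2949, 0.217]
tool_rot: [0.707, 0.707, -0.0, 0.0]
force: [-0.8, -0.6, -0.5]
grip_width: 0.0504
grip_force: 0.0
```

```bash
python3 - <<'E'
from h import *
s=ctrl.capture("side");t=ctrl.capture("top");cv2.imwrite("pics/s8f.png",s);cv2.imwrite("pics/t8f.png",t)
a=cv2.resize(s[140:240,200:300],(400,400),interpolation=cv2.INTER_CUBIC)
b=cv2.resize(t[115:215,225:325],(400,400),interpolation=cv2.INTER_CUBIC)
print(proj("top",[.6835,.011,.156]))
cv2.imwrite("pics/m8.png",np.hstack([a,b]));o=ctrl.observe();print(o["tcp_pos"],o["joint_pos"])
E
```

```text
[275.15912137 159.98847086]
[0.61305027 0.29442467 0.21711107] [ 4.45675514e-01  4.27160892e-01  1.49137906e+00 -2.89593922e-04
  1.22318973e+00  4.46426369e-01]
```

View pics/m8.png

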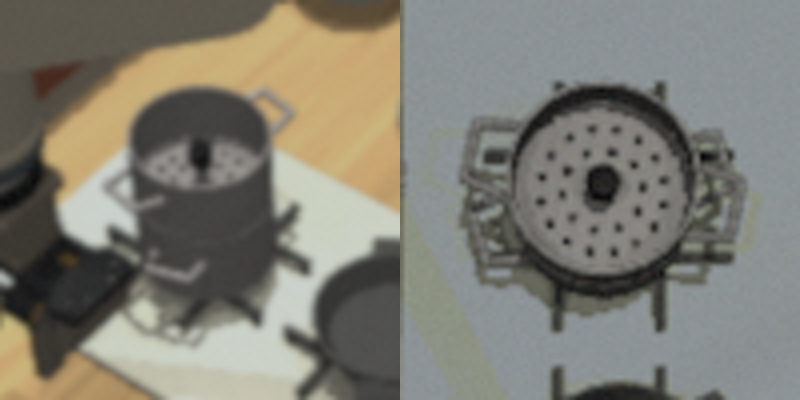

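The deep tier is seated level on the pot, with its knob at top (275.8,160.5) against a predicted (275.2,160.0). Next, the shallow tier.

Request:
arm_command:
  steps:
    - [0.1, [0.001, 0, 0.038], [0, 0, 0]]
    - [0.1, [0, 0, 0.038], [0, 0, 0]]
    - [0.1, [0, 0, 0.038], [0, 0, 0]]
    - [0.1, [0, 0, 0.038], [0, 0, 0]]
    - [0.1, [0, 0, 0.038], [0, 0, 0]]
    - [0.1, [0, 0, 0.008], [0, 0, 0]]
    - [0.1, [0, 0, 0.006], [0, 0, 0]]
    - [0.1, [0, 0, 0], [0, 0, 0]]
    - [0.1, [0, 0, 0], [0, 0, 0]]

```text
time: 22.15
tcp_pos: [0.614, 0.2973, 0.0152]
tool_rot: [0.707, 0.707, 0.001, 0.0]
force: [0.7, 0.2, 0.5]
grip_width: 0.0509
grip_force: 0.0
```

Request:
arm_command:
  steps:
    - [-1, [0, 0, 0], [0, 0, 0]]
    - [-1, [0, 0, 0], [0, 0, 0]]
    - [-1, [0, 0, 0], [0, 0, 0]]
    - [-1, [0, 0, 0], [0, 0, 0]]
    - [-1, [0, 0, 0], [0, 0, 0]]
    - [-1, [0, 0, 0], [0, 0, 0]]

```text
time: 22.75
tcp_pos: [0.6126, 0.2971, 0.0136]
tool_rot: [0.707, 0.707, 0.0, 0.0]
force: [-1.3, 0.6, 5.6]
grip_width: 0.021
grip_force: 30.0
```

Request:
arm_command:
  steps:
    - [0.1, [0, 0, -0.001], [0, 0, 0]]
    - [0.1, [0, 0, 0], [0, 0, 0]]
    - [0.1, [0, 0, 0], [0, 0, 0]]
    - [0.1, [0, 0, 0], [0, 0, 0.131]]
    - [0.1, [0, 0, 0], [0, 0, 0.131]]
    - [0.1, [0, 0, 0], [0, 0, 0.131]]
    - [0.1, [0, 0, 0], [0, 0, 0.131]]
    - [0.1, [0, 0, 0], [0, 0, 0.131]]
    - [0.1, [0, 0, 0], [0, 0, 0.131]]
    - [0.1, [0, 0, 0], [0, 0, 0.131]]
    - [0.1, [0, 0, 0], [0, 0, 0.131]]
    - [0.1, [0, 0, 0], [0, 0, 0.131]]

```text
time: 23.95
tcp_pos: [0.6124, 0.2969, 0.0139]
tool_rot: [0.981, 0.192, -0.0, 0.0]
force: [0.1, -0.8, -0.1]
grip_width: 0.0504
grip_force: 0.0
```

Request:
arm_command:
  steps:
    - [0.1, [0, 0, 0], [0, 0, 0.131]]
    - [0.1, [0, 0, 0], [0, 0, 0.131]]
    - [0.1, [0, 0, 0], [0, 0, 0.13]]
    - [0.1, [0, 0, 0], [0, 0, 0]]
    - [0.1, [0, 0, 0], [0, 0, 0]]
    - [-1, [0, 0, 0], [0, 0, 0]]
    - [-1, [0, 0, 0], [0, 0, 0]]
    - [-1, [0, 0, 0], [0, 0, 0]]
    - [-1, [0, 0, 0], [0, 0, 0]]
    - [-1, [0, 0, 0], [0, 0, 0]]

```text
time: 24.95
tcp_pos: [0.6125, 0.2969, 0.0142]
tool_rot: [1.0, 0.001, 0.0, 0.0]
force: [-1.1, -0.0, 0.7]
grip_width: 0.0211
grip_force: 30.0
```

Request:
arm_command:
  steps:
    - [-1, [0, 0, -0.02], [0, 0, 0]]
    - [-1, [0, 0, -0.045], [0, 0, 0]]
    - [-1, [0, 0, -0.045], [0, 0, 0]]
    - [-1, [0, 0, -0.045], [0, 0, 0]]
    - [-1, [0, 0, -0.045], [0, 0, 0]]
    - [-1, [0.0118, 0.0476, 0], [0, 0, 0]]
    - [-1, [0.0118, 0.0476, 0], [0, 0, 0]]
    - [-1, [0.0118, 0.0476, 0], [0, 0, 0]]
    - [-1, [0.0118, 0.0476, 0], [0, 0, 0]]
    - [-1, [0.0118, 0.0476, 0], [0, 0, 0]]
    - [-1, [0.0118, 0.0476, 0], [0, 0, 0]]

```text
time: 26.05
tcp_pos: [0.6833, 0.0094, 0.2138]
tool_rot: [1.0, 0.001, -0.0, -0.0]
force: [0.0, -0.2, -3.2]
grip_width: 0.021
grip_force: 30.0
```

Request:
arm_command:
  steps:
    - [-1, [0, 0, 0], [0, 0, 0]]
    - [-1, [0, 0, 0], [0, 0, 0]]
    - [-1, [0, 0, 0], [0, 0, 0]]
    - [-1, [0, 0, 0], [0, 0, 0]]

```text
time: 26.45
tcp_pos: [0.6832, 0.0129, 0.214]
tool_rot: [1.0, 0.001, -0.0, -0.0]
force: [0.6, 1.2, -2.4]
grip_width: 0.0213
grip_force: 30.0
```

Request:
arm_command:
  steps:
    - [-1, [0, 0.0015, 0.013], [0, 0, 0]]
    - [-1, [0, 0, 0.013], [0, 0, 0]]
    - [-1, [0, 0, 0], [0, 0, 0]]
    - [-1, [0, 0, 0], [0, 0, 0]]

```text
time: 26.85
tcp_pos: [0.683, 0.0102, 0.1871]
tool_rot: [1.0, 0.001, -0.001, -0.0]
force: [0.2, -0.0, -2.6]
grip_width: 0.0212
grip_force: 30.0
```

Request:
arm_command:
  steps:
    - [-1, [0, 0, 0.003], [0, 0, 0]]
    - [-1, [0, 0, 0.003], [0, 0, 0]]
    - [-1, [0, 0, 0], [0, 0, 0]]
    - [-1, [0, 0, 0], [0, 0, 0]]

```text
time: 27.25
tcp_pos: [0.6836, 0.0099, 0.1823]
tool_rot: [1.0, 0.0, 0.0, -0.0]
force: [0.2, -0.9, -2.5]
grip_width: 0.0212
grip_force: 30.0
```

Request:
arm_command:
  steps:
    - [-1, [0, 0, 0.002], [0, 0, 0]]
    - [-1, [0, 0, 0.002], [0, 0, 0]]
    - [-1, [0, 0, 0], [0, 0, 0]]

```text
time: 27.55
tcp_pos: [0.6833, 0.0099, 0.1778]
tool_rot: [1.0, 0.0, -0.0, 0.0]
force: [0.3, -0.2, -2.7]
grip_width: 0.021
grip_force: 30.0
```

Request:
arm_command:
  steps:
    - [-1, [0, 0, 0.002], [0, 0, 0]]
    - [-1, [0, 0, 0.001], [0, 0, 0]]
    - [-1, [0, 0, 0], [0, 0, 0]]

```text
time: 27.85
tcp_pos: [0.6834, 0.0099, 0.1749]
tool_rot: [1.0, 0.0, -0.0, -0.0]
force: [0.5, 0.8, -2.1]
grip_width: 0.0209
grip_force: 30.0
```

Request:
arm_command:
  steps:
    - [-1, [0, 0, 0.001], [0, 0, 0]]
    - [-1, [0, 0, 0.001], [0, 0, 0]]
    - [-1, [0, 0, 0], [0, 0, 0]]

```text
time: 28.15
tcp_pos: [0.6838, 0.0099, 0.1741]
tool_rot: [1.0, 0.0, 0.0, -0.0]
force: [-2.6, 0.3, 3.8]
grip_width: 0.0211
grip_force: 30.0
```

Request:
arm_command:
  steps:
    - [0.1, [0, 0, 0], [0, 0, 0]]
    - [0.1, [0, 0, 0], [0, 0, 0]]
    - [0.1, [0, 0, 0], [0, 0, 0]]
    - [0.1, [0, 0, -0.02], [0, 0, 0]]
    - [0.1, [0, 0, -0.03], [0, 0, 0]]
    - [0.1, [0, 0, -0.03], [0, 0, 0]]
    - [0.1, [-0.0105, 0.0414, 0], [0, 0, 0]]
    - [0.1, [-0.0105, 0.0414, 0], [0, 0, 0]]
    - [0.1, [-0.0105, 0.0414, 0], [0, 0, 0]]
    - [0.1, [-0.0105, 0.0414, 0], [0, 0, 0]]
    - [0.1, [-0.0105, 0.0414, 0], [0, 0, 0]]
    - [0.1, [-0.0105, 0.0414, 0], [0, 0, 0]]

```text
time: 29.35
tcp_pos: [0.6202, -0.2402, 0.2532]
tool_rot: [1.0, 0.0, 0.0, 0.0]
force: [1.8, 0.4, 0.1]
grip_width: 0.0508
grip_force: 0.0
```

Request:
arm_command:
  steps:
    - [0.1, [-0.0105, 0.0414, 0], [0, 0, 0]]
    - [0.1, [0, 0, 0], [0, 0, 0]]
    - [0.1, [0, 0, 0], [0, 0, 0]]
    - [0.1, [0, 0, 0], [0, 0, 0]]

```text
time: 29.75
tcp_pos: [0.6105, -0.2791, 0.253]
tool_rot: [1.0, 0.001, -0.0, -0.0]
force: [0.1, -0.2, 0.1]
grip_width: 0.0506
grip_force: 0.0
```

```bash
python3 - <<'E'
from h import *
s=ctrl.capture("side");t=ctrl.capture("top")
a=cv2.resize(s[120:220,200:300],(400,400),interpolation=cv2.INTER_CUBIC)
b=cv2.resize(t[105:205,225:325],(400,400),interpolation=cv2.INTER_CUBIC)
print(proj("top",[.6835,.010,.207]))
cv2.imwrite("pics/m9.png",np.hstack([a,b]));o=ctrl.observe();print(o["tcp_pos"],o["joint_pos"])
E
```

```text
[275.61163394 156.80370481]
[ 0.61071174 -0.27864716  0.25312271] [-4.30434116e-01  3.86315452e-01  1.47275025e+00  2.77522810e-04
  1.28264833e+00  1.13805742e+00]
```

View pics/m9.png

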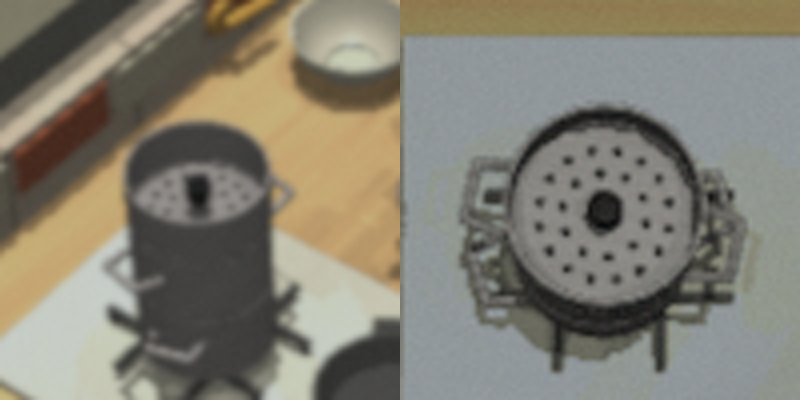

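The shallow tier is seated level, with its knob at top (275.8,157.5) against a predicted (275.6,156.8). Now the lid.

Request:
arm_command:
  steps:
    - [0.1, [0, 0, 0.044], [0, 0, 0]]
    - [0.1, [0, 0, 0.044], [0, 0, 0]]
    - [0.1, [0, 0, 0.044], [0, 0, 0]]
    - [0.1, [0, 0, 0.044], [0, 0, 0]]
    - [0.1, [0, 0, 0.044], [0, 0, 0]]
    - [0.1, [0, 0, 0.01], [0, 0, 0]]
    - [0.1, [0, 0, 0.004], [0, 0, 0]]
    - [0.1, [0, 0, 0], [0, 0, 0]]
    - [0.1, [0, 0, 0], [0, 0, 0]]

```text
time: 30.75
tcp_pos: [0.612, -0.2805, 0.0216]
tool_rot: [1.0, 0.001, 0.002, 0.001]
force: [0.9, 0.0, -0.2]
grip_width: 0.0508
grip_force: 0.0
```

Request:
arm_command:
  steps:
    - [-1, [0, 0, 0], [0, 0, 0]]
    - [-1, [0, 0, 0], [0, 0, 0]]
    - [-1, [0, 0, 0], [0, 0, 0]]
    - [-1, [0, 0, 0], [0, 0, 0]]
    - [-1, [0, 0, 0], [0, 0, 0]]
    - [-1, [0, 0, 0], [0, 0, 0]]

```text
time: 31.35
tcp_pos: [0.6105, -0.2802, 0.0196]
tool_rot: [1.0, 0.0, 0.0, 0.0]
force: [-1.0, 0.4, 5.8]
grip_width: 0.0208
grip_force: 30.0
```

Gripped. Regrip turned 90° (toward the smaller wrist angle).

Request:
arm_command:
  steps:
    - [0.1, [0, 0, -0.001], [0, 0, 0]]
    - [0.1, [0, 0, 0], [0, 0, 0]]
    - [0.1, [0, 0, 0], [0, 0, 0]]
    - [0.1, [0, 0, 0], [0, 0, -0.131]]
    - [0.1, [0, 0, 0], [0, 0, -0.131]]
    - [0.1, [0, 0, 0], [0, 0, -0.131]]
    - [0.1, [0, 0, 0], [0, 0, -0.131]]
    - [0.1, [0, 0, 0], [0, 0, -0.131]]
    - [0.1, [0, 0, 0], [0, 0, -0.131]]
    - [0.1, [0, 0, 0], [0, 0, -0.131]]
    - [0.1, [0, 0, 0], [0, 0, -0.131]]
    - [0.1, [0, 0, 0], [0, 0, -0.131]]

```text
time: 32.55
tcp_pos: [0.6101, -0.2798, 0.0199]
tool_rot: [0.829, 0.559, -0.0, -0.0]
force: [-0.5, -0.1, -0.8]
grip_width: 0.0506
grip_force: 0.0
```

Request:
arm_command:
  steps:
    - [0.1, [0, 0, 0], [0, 0, -0.131]]
    - [0.1, [0, 0, 0], [0, 0, -0.131]]
    - [0.1, [0, 0, 0], [0, 0, -0.13]]
    - [0.1, [0, 0, 0], [0, 0, 0]]
    - [0.1, [0, 0, 0], [0, 0, 0]]
    - [-1, [0, 0, 0], [0, 0, 0]]
    - [-1, [0, 0, 0], [0, 0, 0]]
    - [-1, [0, 0, 0], [0, 0, 0]]
    - [-1, [0, 0, 0], [0, 0, 0]]
    - [-1, [0, 0, 0], [0, 0, 0]]

```text
time: 33.55
tcp_pos: [0.6101, -0.28, 0.0201]
tool_rot: [0.707, 0.707, -0.0, -0.0]
force: [0.3, -0.1, -0.4]
grip_width: 0.0213
grip_force: 30.0
```

Request:
arm_command:
  steps:
    - [-1, [0, 0, -0.02], [0, 0, 0]]
    - [-1, [0, 0, -0.0465], [0, 0, 0]]
    - [-1, [0, 0, -0.0465], [0, 0, 0]]
    - [-1, [0, 0, -0.0465], [0, 0, 0]]
    - [-1, [0, 0, -0.0465], [0, 0, 0]]
    - [-1, [0, 0, -0.0465], [0, 0, 0]]
    - [-1, [0.0414, 0.0105, 0], [0, 0, 0]]
    - [-1, [0.0414, 0.0105, 0], [0, 0, 0]]
    - [-1, [0.0414, 0.0105, 0], [0, 0, 0]]
    - [-1, [0.0414, 0.0105, 0], [0, 0, 0]]
    - [-1, [0.0414, 0.0105, 0], [0, 0, 0]]
    - [-1, [0.0414, 0.0105, 0], [0, 0, 0]]

```text
time: 34.75
tcp_pos: [0.6729, -0.0298, 0.2722]
tool_rot: [0.707, 0.707, -0.0, -0.0]
force: [-0.1, -0.5, -3.4]
grip_width: 0.0209
grip_force: 30.0
```

Request:
arm_command:
  steps:
    - [-1, [0.0414, 0.0105, 0], [0, 0, 0]]
    - [-1, [0, 0, 0], [0, 0, 0]]
    - [-1, [0, 0, 0], [0, 0, 0]]
    - [-1, [0, 0, 0], [0, 0, 0]]
    - [-1, [0, 0, 0], [0, 0, 0]]

```text
time: 35.25
tcp_pos: [0.6832, 0.0086, 0.2725]
tool_rot: [0.707, 0.707, -0.0, -0.0]
force: [0.3, 0.2, -2.6]
grip_width: 0.0215
grip_force: 30.0
```

Request:
arm_command:
  steps:
    - [-1, [0, 0, 0.013], [0, 0, 0]]
    - [-1, [0, 0, 0.014], [0, 0, 0]]
    - [-1, [0, 0, 0], [0, 0, 0]]
    - [-1, [0, 0, 0], [0, 0, 0]]
    - [-1, [0, 0, 0], [0, 0, 0]]

```text
time: 35.75
tcp_pos: [0.6837, 0.0098, 0.2458]
tool_rot: [0.707, 0.707, 0.0, 0.0]
force: [0.1, -0.7, -3.0]
grip_width: 0.0211
grip_force: 30.0
```

Request:
arm_command:
  steps:
    - [-1, [0, 0, 0.003], [0, 0, 0]]
    - [-1, [0, 0, 0.002], [0, 0, 0]]
    - [-1, [0, 0, 0], [0, 0, 0]]
    - [-1, [0, 0, 0], [0, 0, 0]]

```text
time: 36.15
tcp_pos: [0.6835, 0.01, 0.2407]
tool_rot: [0.707, 0.707, 0.0, -0.0]
force: [-0.9, 0.7, -2.1]
grip_width: 0.0207
grip_force: 30.0
```

Request:
arm_command:
  steps:
    - [-1, [0, 0, 0.002], [0, 0, 0]]
    - [-1, [0, 0, 0.002], [0, 0, 0]]
    - [-1, [0, 0, 0], [0, 0, 0]]

```text
time: 36.45
tcp_pos: [0.6833, 0.0099, 0.2362]
tool_rot: [0.707, 0.707, -0.0, -0.0]
force: [-0.1, -0.8, -3.6]
grip_width: 0.0211
grip_force: 30.0
```

Request:
arm_command:
  steps:
    - [-1, [0, 0, 0.002], [0, 0, 0]]
    - [-1, [0, 0, 0.001], [0, 0, 0]]
    - [-1, [0, 0, 0], [0, 0, 0]]

```text
time: 36.75
tcp_pos: [0.6834, 0.0099, 0.2334]
tool_rot: [0.707, 0.707, -0.0, -0.0]
force: [0.6, 0.3, -2.8]
grip_width: 0.0212
grip_force: 30.0
```

Request:
arm_command:
  steps:
    - [-1, [0, 0, 0.001], [0, 0, 0]]
    - [-1, [0, 0, 0.001], [0, 0, 0]]
    - [-1, [0, 0, 0], [0, 0, 0]]

```text
time: 37.05
tcp_pos: [0.6836, 0.0099, 0.2321]
tool_rot: [0.707, 0.707, 0.0, 0.0]
force: [-0.9, -0.6, 1.6]
grip_width: 0.0214
grip_force: 30.0
```

The lid is down at 0.2321, as predicted. Releasing, retreating and verifying.

Request:
arm_command:
  steps:
    - [0.1, [0, 0, 0], [0, 0, 0]]
    - [0.1, [0, 0, 0], [0, 0, 0]]
    - [0.1, [0, 0, 0], [0, 0, 0]]
    - [0.1, [0, 0, -0.02], [0, 0, 0]]
    - [0.1, [0, 0, -0.03], [0, 0, 0]]
    - [0.1, [0, 0, -0.03], [0, 0, 0]]
    - [0.1, [-0.045, -0.015, 0], [0, 0, 0]]
    - [0.1, [-0.045, -0.015, 0], [0, 0, 0]]
    - [0.1, [-0.045, -0.015, 0], [0, 0, 0]]
    - [0.1, [-0.045, -0.015, 0], [0, 0, 0]]
    - [0.1, [-0.045, -0.015, 0], [0, 0, 0]]
    - [0.1, [0, 0, 0], [0, 0, 0]]

```text
time: 38.25
tcp_pos: [0.6069, -0.2202, 0.3118]
tool_rot: [0.708, 0.706, -0.001, 0.001]
force: [0.4, 0.5, 0.0]
grip_width: 0.0509
grip_force: 0.0
```

```bash
python3 - <<'E'
from h import *
s=ctrl.capture("side");t=ctrl.capture("top")
a=cv2.resize(s[110:230,190:310],(400,400),interpolation=cv2.INTER_CUBIC)
b=cv2.resize(t[100:220,215:335],(400,400),interpolation=cv2.INTER_CUBIC)
print(proj("top",[.6835,.010,.266]))
cv2.imwrite("pics/m10.png",np.hstack([a,b]));o=ctrl.observe();print(o["tcp_pos"],o["force"])
E
```

```text
[275.67320248 152.75887876]
[ 0.60845874 -0.21597171  0.31172135] [ 0.0233687   0.32633713 -0.04428724]
```

View pics/m10.png

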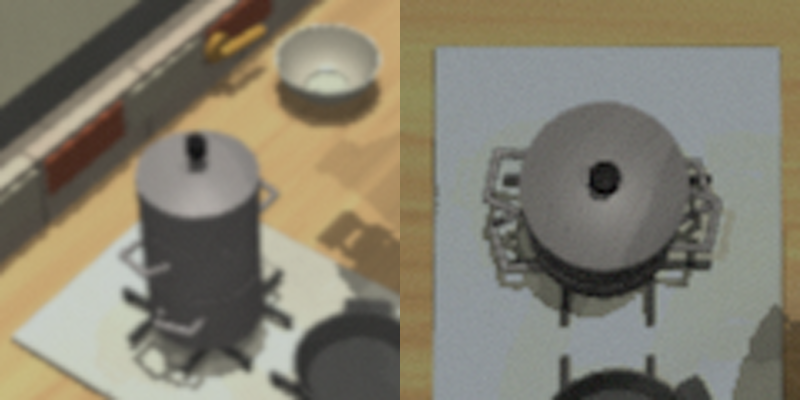

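The whole stack stands straight with the lid level. Its knob is at top (276,153.7) against a predicted (275.7,152.8). The arm is clear, so I'm handing in.

```bash
python3 -c "
from bench import ctrl
print(ctrl.sign_off())"
```

```text
the job is handed in; nothing more can be done
None
```

The steamer is stacked on the pot (rack, deep tier, shallow tier, lid), each piece at its predicted seated height and level in the last pictures; I handed it in at about 38 s and no verdict came back.

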